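Load the pan of caps onto the feed stand

TASK

Line the pan of caps up with the feed stand and slide it, without lifting it, up the ramp and over the lip onto the bed, square between the side rails. Press it firmly home against the spring buffer at the far end for a moment, but gently, without squashing the buffer nearly to its end, then let go so that the pan stays resting against the buffer; leave everything else alone.

Things in the scene. Friction and masses are not known exactly. Their poses are not given: they have to be found in the camera images.
- pan: Open aluminium pan of black screw caps (fixed in it), 100 long (its x) x 84 wide (y) x 40 mm high, flat bottom, 0.33 to 0.6 kg. Origin: centre of its underside; +x points away from the handle. It starts on the counter before the ramp, askew and off the stand's centre line. Slide it, do not lift it: its origin must never be more than 25 mm above the counter.
- handle (a point): Middle of the pan's black handle: a bar 14 mm wide (y), 46 mm long (x), 12 mm high, standing out from the middle of the pan's -x wall, from x = -50 to -96 mm in the pan's frame, 24 to 36 mm above its underside. On both sides of it the pan's plain rear wall can be pushed.
- stand: Fixed steel feed stand, 124 mm wide: ramp, lip, bed, spring stop. Origin: at counter level under its lip, on the centre line; +x is the loading direction (up the ramp), z up. The lip is 12 mm high; past it the surface drops at once to the flat bed, 8.5 mm above the counter.
- ramp_foot (a point): Foot of the stand's ramp, on the centre line at counter level, 85 mm before the lip; from here the ramp rises evenly at 8 degrees to the lip. Axes as the stand's.
- bed (a point): Point on the bed's surface 76 mm beyond the lip, axes as the stand's. On either side a rail, 21 mm high above the bed, 96 mm apart inside, runs from 27 to 125 mm beyond the lip; the rails' mouths are flared to about 106 mm.
- stop: Fixed dark block, 60 wide x 46 mm high, at the far end of the bed; axes as the stand's; origin at the foot of its near face, 155 mm beyond the lip. It carries the spring buffer. The pan is firmly home with 5 N or more on the buffer, kept for 0.3 s; more than 18 N damages it. Friction (about 1 to 5 N on the pan) then holds the pan against it.
- stem_hole (a point): Where the buffer's stem leaves the stop block, 22 mm above the bed. The buffer, a round rubber pad 28 mm across, stands out of it toward the lip. Its stem is set differently each time and NOT measured: the pad's face is 104 to 126 mm beyond the lip. It is a spring of about 4 N per mm with 5.5 mm of travel.
- bottle_a: Bystander, leave alone: filled glass bottle with a black cap, 77 mm across, 222 mm tall. Origin: centre of its underside.
- bottle_b: Bystander, leave alone: filled glass bottle with a black cap, 77 mm across, 222 mm tall. Origin: centre of its underside.
- funnel: Bystander, leave alone: steel bottling funnel standing on its rim, 101 x 122 mm, 108 mm tall. Origin: centre of its underside.
- label_roll: Bystander, leave alone: roll of blank labels lying flat, 82 mm across, 38 mm tall. Origin: centre of its underside.
- cap_key: Bystander, leave alone: ring key for caps lying flat, 53 x 180 mm, 14 mm thick. Origin: centre of its underside.
- tape_roll: Bystander, leave alone: roll of tape lying flat, 98 mm across, 25 mm tall. Origin: centre of its underside.
- batch_pad: Bystander, leave alone: note pad lying flat, 148 x 108 mm, 11 mm thick. Origin: centre of its underside.
- marker: Bystander, leave alone: felt marker lying flat, 135 mm long, 17 mm thick. Origin: centre of its underside.

How it is judged:
By the outcome, as a careful person would: the job done as asked, in the order asked, and still so for the second after the job is handed in, with the robot touching nothing.
It also fails if it takes over 54 s, if anything falls off the work surface, if the arm or the gripper's body presses on something with over 40 N, if the wrist force passes 120 N, or if a joint passes its speed limit or range.

ROBOT

A 6-joint arm with a two-finger parallel gripper is mounted at the origin on a cart in front of the work surface, level with it; the furniture and walls round the work are solid. World frame = base frame: x ahead of the robot, y to its left, z up, the work surface at z = 0. Lengths are in m, angles in rad, forces in N, time in s.
With the tool pointing down it reaches from about 0.35 to 0.725 m from the base axis. Payload 4.3 kg.
Tool frame: the origin (TCP) lies at the very end of the fingers, on their centre line; the grasp point (between the pads) lies 19 mm behind it; z points along the fingers, y is the line along which they close (so a half turn about z gives the same grasp; the last joint's range is limited). The gripper opens to 85 mm and grips with 20 to 120 N. Pads are 22 mm wide; open, the fingers measure 114 mm over their backs; the gripper's body (76 mm by 85 mm) begins 54 mm behind the grasp point. The pads swing forward as they close: fully open they stand 13 mm farther back than shut.
Start: joints at [1.186, 0.377, 0.081, 1.274, 0, 1.46], TCP at [0.156, 0.553, 0.231] pointing down, gripper open.
Joint ranges: [-2.72, 2.72], [-0.84, 1.66], [-1.02, 1.22], [-1.77, 2.12], [-1.37, 1.28], [-3.14, 3.14]. Speed limits (rad/s): [2.57, 2.57, 3.14, 3.14, 3.14, 3.14].

INTERFACE

Orientations are given as a unit quaternion [x, y, z, w].
In Python, from workcell import r gives the robot as it stands.
- The arm moves only by the tool drive_tool, never from a script. Its argument "series" is a list of rows, each a list of 2 entries, a list of its own where there are three numbers: the shift along the tool's x, y, z in m, then the turn, a rotation vector about the tool's x, y, z in units of 5 degrees (1.0 is 5 degrees). In form: [[[tx, ty, tz], [wx, wy, wz]], ...]. A call has 1 to 5 rows; each row is the pose to reach, as a shift and turn from the pose commanded when the call began, along the tool's axes at that moment; what a row does not reach only later rows make up. A row lasts 1/8 s, in which the tool goes at most 62.5 mm and 10.7 degrees, less where a joint would pass 70% of its speed; a pose out of reach is approached as far as the arm can. A call with a gripper value outside its range is refused whole. "fingers" is the opening, from -1 (shut) to 1 (fully open), so that 0 is half open, set as the call begins (left out, the last holds). The fingers move at their own pace and stop on an object; "grip_force" is the grip in N (left out, the last holds). Time passes only in rows, so rows that repeat a pose let the fingers close. It gives the time, the measured TCP pose, the force, the opening and the grip force at its end, in the units of the state.
- r.state(): the state, without advancing time (a new reading comes with each control period).
- r.get_image(name): name is "side" or "top"; returns a dict with "frame" (480x640x3 uint8, red, green, blue), "z_map" (480x640 float32, m along the optical axis (not along the pixel's ray), 0 where there is no reading), "fx", "fy", "cx", "cy" (pixels), "dist" ([k1, k2, p1, p2, k3] as OpenCV has them; the pictures are not rectified), "cam_to_world" (4x4, takes a point from camera to world coordinates). Camera axes: x right, y down, z forward; pixel columns grow to the right and rows downward; lengths in m; the calibration is good to about 2 mm. A picture is of the moment at which its call begins.
- r.close_job(): hands the job in; it is judged then, once.
The state is a dict: "time": time; "joints": joint angles; "qd": joint speeds; "joint_efforts": joint torques, N m; "ee_pos": TCP position; "tcp_rot": TCP orientation; "wrist_force": force on the tool from outside, world axes, zero at the start; "moment": the same for the moment, N m; "opening": finger opening in m; "finger_force": force on a finger pad.
Only numpy, scipy, OpenCV 4.12 (cv2) and the standard library are available. Lean on these libraries where they do the work, as an engineer would, in place of code of your own. Each camera call takes 0.05 s, during which the arm holds its last target. There are 200 camera calls.

## Working session

There is one attempt and no reset: what is moved stays moved. The work goes in short steps, Python scripts to look and compute and a tool call to move; the robot and the scene stay as the last step left them, time stands still between calls to the robot, and variables do not carry over. Pictures are saved under pics/ and viewed, at most 10 in all, crops included, and the job is handed in when it is done.

Besides the shell and the picture viewer there is one more tool, called after ">>>" in YAML: its name, and indented under it one key for each argument. drive_tool: Moves the arm, as the interface text tells. Its arguments: {"type":"object","properties":{"series":{"type":"array"},"fingers":{"type":"number"},"grip_force":{"type":"number"}},"required":["series"]}

```bash
mkdir -p pics; ls; cat > h.py <<'E'
import numpy as np, cv2
from workcell import r
def grab(name,fn=None):
    d=r.get_image(name)
    if fn: cv2.imwrite('pics/'+fn,d['frame'][:,:,::-1])
    return d
def cloud(d):
    h,w=d['z_map'].shape
    K=np.array([[d['fx'],0,d['cx']],[0,d['fy'],d['cy']],[0,0,1.]])
    u,v=np.meshgrid(np.arange(w),np.arange(h))
    p=cv2.undistortPoints(np.stack([u,v],-1).reshape(-1,1,2).astype(np.float64),K,np.array(d['dist'],float)).reshape(h,w,2)
    z=d['z_map'].astype(float)
    P=np.dstack([p[...,0]*z,p[...,1]*z,z])
    T=np.array(d['cam_to_world'])
    W=P@T[:3,:3].T+T[:3,3]
    W[z==0]=np.nan
    return W
E
python3 - <<'E'
from h import *
for n in ('side','top'):
    d=grab(n,n+'0.png'); W=cloud(d); np.save(n+'0.npy',W); print(n,np.array(d['cam_to_world']).round(3).tolist())
s=r.state(); print({k:np.round(v,3).tolist() for k,v in s.items()})
E
```

```text
pics
side [[0.841, -0.341, 0.42, -0.11], [-0.541, -0.536, 0.648, -1.192], [0.004, -0.772, -0.635, 1.034], [0.0, 0.0, 0.0, 1.0]]
top [[-0.01, -0.997, 0.074, 0.421], [-1.0, 0.01, 0.001, -0.207], [-0.002, -0.074, -0.997, 1.211], [0.0, 0.0, 0.0, 1.0]]
{'time': 0.1, 'joints': [1.186, 0.378, 0.08, 1.274, -0.0, 1.46], 'qd': [0.002, -0.001, 0.002, 0.0, -0.001, -0.002], 'joint_efforts': [0.001, -46.469, 27.058, 0.012, -0.0, 0.0], 'ee_pos': [0.156, 0.553, 0.23], 'tcp_rot': [0.137, 0.991, -0.001, -0.0], 'wrist_force': [-0.178, -0.511, -0.882], 'moment': [-0.045, -0.017, 0.022], 'finger_force': 0.0, 'opening': 0.085}
```

View pics/top0.png

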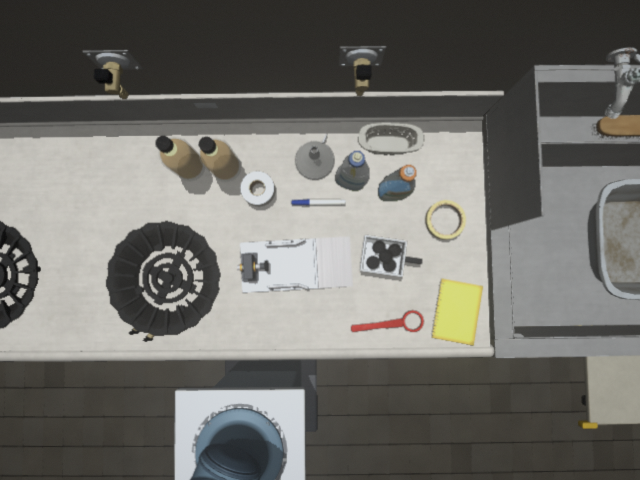

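View pics/side0.png

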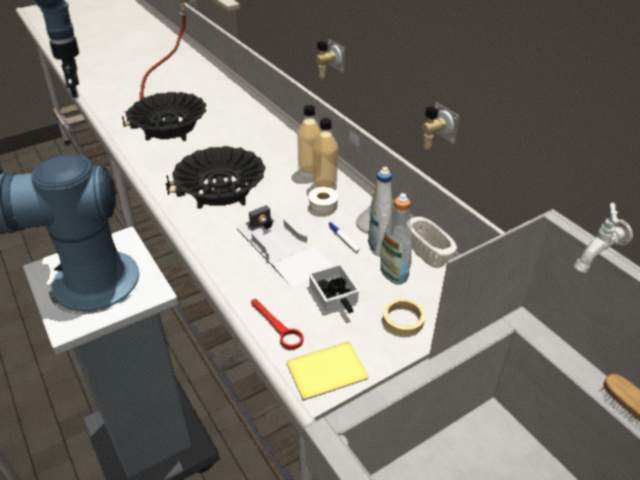

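The top view shows the stand (ramp foot near column 350, row 262; stop at 250,265), and the pan at (383,257) with its handle at (413,261). The cap key's ring is at (412,321) and the tape roll at (445,220). Loading runs toward image left, which is world +y. The side view agrees with this. Next I measure.

```bash
python3 - <<'E'
from h import *
W=np.load('top0.npy'); S=np.load('side0.npy')
def P(u,v): return W[v,u].round(4).tolist()
for n,u,v in [('pan',383,257),('handle',413,261),('stop',250,265),('ramp',340,262),('bed',280,265),('key',412,313),('tape',428,220),('counter',370,300)]: print(n,P(u,v))
c=W[300,370,2]
X=np.vstack([W[215:310,232:435].reshape(-1,3)]);X=X[~np.isnan(X).any(1)]
# pan rim
m=(X[:,2]>.033)&(X[:,2]<.048)
# pan region by pixel
R=W[230:285,356:412].reshape(-1,3);R=R[(R[:,2]>.03)&(R[:,2]<.05)]
print('rim',len(R),cv2.minAreaRect(R[:,:2].astype(np.float32)*1000), R[:,2].mean())
H=W[250:272,408:426].reshape(-1,3);H=H[(H[:,2]>.025)&(H[:,2]<.05)]
print('handle',len(H),H.mean(0),cv2.minAreaRect(H[:,:2].astype(np.float32)*1000))
# rails : z ~ .0295 , stand region
D=W[225:305,232:352].reshape(-1,3)
for lo,hi,n in ((.02,.036,'rails'),(.005,.036,'stand'),(.04,.065,'stop')):
    d=D[(D[:,2]>lo)&(D[:,2]<hi)]
    print(n,len(d),d[:,:2].min(0).round(4),d[:,:2].max(0).round(4),cv2.minAreaRect(d[:,:2].astype(np.float32)*1000))
for u in range(236,356,4): print(u,P(u,265),P(u,250)[2],P(u,280)[2])
d=cv2.imread('pics/top0.png')[205:345,225:465]
cv2.imwrite('pics/crop.png',cv2.resize(d,None,fx=3.3,fy=3.3,interpolation=cv2.INTER_CUBIC))
E
```

```text
pan [0.4701, -0.3563, 0.0253]
handle [0.4591, -0.4268, 0.0396]
stop [0.453, -0.0357, 0.055]
ramp [0.4596, -0.2518, 0.006]
bed [0.4537, -0.1026, 0.0024]
key [0.3315, -0.4292, -0.0022]
tape [0.5597, -0.4685, 0.0268]
counter [0.365, -0.3249, 0.0034]
rim 447 ((473.20770263671875, -363.8612976074219), (121.4560775756836, 88.01293182373047), 81.19400787353516) 0.03942141089732522
handle 85 [ 0.46234221 -0.43227934  0.03538179] ((462.46014404296875, -432.3965148925781), (35.27840042114258, 13.815866470336914), 81.7347640991211)
rails 263 [ 0.3965 -0.1703] [ 0.5181 -0.0012] ((454.48089599609375, -84.63734436035156), (121.71892547607422, 167.3136749267578), 1.9863545894622803)
stand 4198 [ 0.3576 -0.2764] [0.553  0.0163] ((455.5079040527344, -129.79141235351562), (194.90618896484375, 293.0675048828125), 0.5291634798049927)
stop 275 [ 0.4221 -0.0753] [ 0.4797 -0.0047] ((446.5375061035156, -38.94523239135742), (65.00731658935547, 59.80970001220703), 64.4529800415039)
236 [0.4547, 0.0068, 0.0036] -0.0008 -0.0013
240 [0.4536, -0.0093, 0.0399] 0.0019 -0.0018
244 [0.4532, -0.0207, 0.0505] 0.0131 0.
[... 469 characters left out ...]
0.0033
292 [0.4531, -0.1331, 0.0128] 0.008 0.0082
296 [0.4531, -0.143, 0.012] 0.011 0.0076
300 [0.453, -0.1527, 0.0094] 0.0068 0.0086
304 [0.453, -0.1626, 0.0085] 0.005 0.0066
308 [0.4529, -0.1725, 0.0083] 0.0078 0.0108
312 [0.4528, -0.1823, 0.0053] 0.0097 0.0058
316 [0.4526, -0.1923, 0.0098] 0.01 0.0145
320 [0.4525, -0.2022, 0.0118] 0.0148 0.0047
324 [0.4524, -0.2121, 0.0094] 0.0123 0.0116
328 [0.4524, -0.222, 0.0065] 0.0055 0.0054
332 [0.4522, -0.2318, 0.0114] 0.0057 0.0029
336 [0.4523, -0.2419, 0.003] 0.007 0.0089
340 [0.4521, -0.2517, 0.0062] 0.0047 -0.0002
344 [0.4521, -0.2618, 0.003] 0.0014 0.0027
348 [0.4521, -0.272, -0.0012] 0.0005 0.0007
352 [0.4519, -0.2818, 0.0015] -0.0038 -0.0008
```

View pics/crop.png

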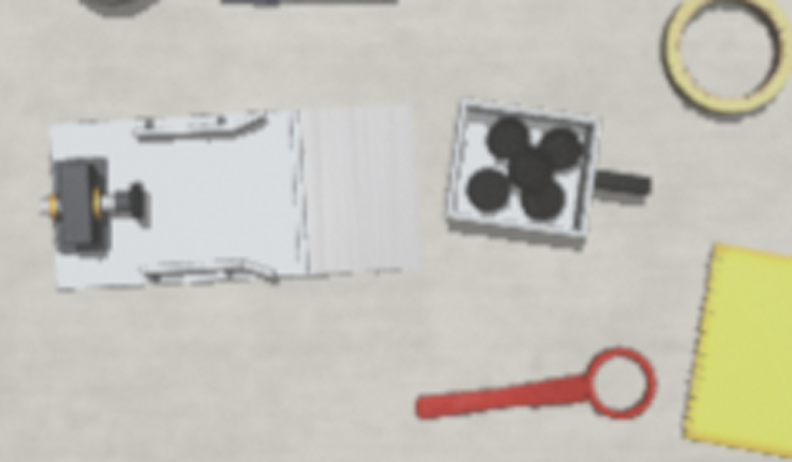

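The crop shows the stand skewed about 3° and the pan about 9° the other way. Stand corners in crop pixels are (50,125), (58,290), (410,105) and (415,270), and the lip runs (298,110)–(307,270). I'll turn these edges into poses by intersecting pixel rays with planes of known height.

```bash
cat >> h.py <<'E'
def rayz(d,uv,z):
    K=np.array([[d['fx'],0,d['cx']],[0,d['fy'],d['cy']],[0,0,1.]])
    p=cv2.undistortPoints(np.array(uv,float).reshape(-1,1,2),K,np.array(d['dist'],float)).reshape(-1,2)
    T=np.array(d['cam_to_world']); v=np.c_[p,np.ones(len(p))]@T[:3,:3].T
    s=(np.broadcast_to(z,len(p))-T[2,3])/v[:,2]
    return T[:3,3]+v*s[:,None]
from scipy.spatial.transform import Rotation as Ro
def go(xyz,yaw,s=None):
    """shift (tool axes) and turn (5deg units) to a tool-down pose, tool y heading yaw (deg, world)"""
    s=s or r.state(); R=Ro.from_quat(s['tcp_rot'])
    y=np.radians(yaw); ey=np.array([np.cos(y),np.sin(y),0]); ez=np.array([0,0,-1.])
    T=Ro.from_matrix(np.c_[np.cross(ey,ez),ey,ez])
    print('shift',R.inv().apply(np.array(xyz)-s['ee_pos']).round(4).tolist(),'turn',((R.inv()*T).as_rotvec(degrees=True)/5).round(3).tolist())
E
python3 - <<'E'
from h import *
d=grab('top')
f=lambda L:[(225+(a+.5)/3.3-.5,205+(b+.5)/3.3-.5) for a,b in L]
def show(n,L,z):
    p=rayz(d,f(L),z); print(n,(p[:,:2]*1000).round(1).tolist()); return p
b=show('back',[(50,125),(58,290)],.0085)
t=show('foot',[(412,105),(417,270)],.0)
l=show('lip',[(298,110),(307,270)],.012)
show('railtop in far, flare',[(135,133),(222,129),(143,268),(238,264)],.0295)
show('stopfar/near',[(54,162),(60,252),(103,158),(109,248)],.0545)
show('pad face L,R',[(147,183),(150,226)],.0305)
show('rim',[(462,98),(600,118),(584,238),(448,218)],.04)
show('handle',[(598,183),(650,186)],.036)
show('tape',[(727,48)],.025); show('keyring',[(620,382)],.014)
m0=(b[0]+b[1])/2;m1=(t[0]+t[1])/2
print('axis',np.degrees(np.arctan2(*(m0-m1)[[1,0]])))
E
```

```text
back [[510.3, -3.4], [386.6, -9.6]]
foot [[523.4, -276.7], [398.7, -278.7]]
lip [[519.5, -190.3], [399.8, -196.0]]
railtop in far, flare [[502.2, -69.9], [504.5, -134.3], [402.7, -75.6], [405.0, -145.5]]
stopfar/near [[480.0, -14.2], [415.1, -18.6], [482.6, -49.6], [417.7, -53.9]]
pad face L,R [[465.1, -78.8], [433.4, -81.0]]
rim [[524.8, -311.1], [509.0, -412.1], [421.4, -398.4], [437.0, -299.5]]
handle [[461.6, -410.2], [459.0, -448.4]]
tape [[561.5, -510.7]]
keyring [[314.7, -427.1]]
axis 92.65997153031087
```

```bash
python3 - <<'E'
from h import *
go([.42,.40,.23],50)
E
```

```text
shift [-0.2958, -0.0756, 0.0006] turn [-0.017, 0.002, 4.851]
```

>>> drive_tool:
  series:
    - [[-0.06,-0.015,0],[0,0,1]]
    - [[-0.12,-0.03,0],[0,0,2]]
    - [[-0.18,-0.045,0],[0,0,3]]
    - [[-0.24,-0.06,0],[0,0,4]]
    - [[-0.296,-0.076,0],[0,0,4.9]]
  fingers: 0
  grip_force: 40

```text
time: 0.78
ee_pos: [0.4218, 0.3987, 0.2311]
tcp_rot: [0.345, 0.938, -0.0, -0.0]
wrist_force: [0.4, 1.1, -0.5]
opening: 0.0425
finger_force: 0.0
```

```bash
python3 - <<'E'
from h import *
go([.48,.12,.23],20)
E
```

```text
shift [-0.2249, -0.1745, 0.001] turn [-0.002, -0.002, 5.918]
```

>>> drive_tool:
  series:
    - [[-0.045,-0.035,0],[0,0,1.2]]
    - [[-0.09,-0.07,0],[0,0,2.4]]
    - [[-0.135,-0.105,0],[0,0,3.6]]
    - [[-0.18,-0.14,0],[0,0,4.8]]
    - [[-0.225,-0.174,0],[0,0,5.9]]

```text
time: 1.4
ee_pos: [0.4795, 0.12, 0.2311]
tcp_rot: [0.573, 0.82, -0.0, -0.0]
wrist_force: [0.3, -0.1, -0.5]
opening: 0.0428
finger_force: 0.0
```

```bash
python3 - <<'E'
from h import *
go([.475,-.16,.18],-4)
E
```

```text
shift [-0.2614, -0.1003, 0.0511] turn [-0.003, -0.001, 4.815]
```

>>> drive_tool:
  series:
    - [[-0.052,-0.02,0.01],[0,0,1]]
    - [[-0.104,-0.04,0.02],[0,0,2]]
    - [[-0.157,-0.06,0.03],[0,0,3]]
    - [[-0.209,-0.08,0.04],[0,0,4]]
    - [[-0.261,-0.1,0.051],[0,0,4.8]]

```text
time: 2.02
ee_pos: [0.4758, -0.1594, 0.1799]
tcp_rot: [0.731, 0.683, 0.0, -0.0]
wrist_force: [1.6, 1.0, 0.0]
opening: 0.0424
finger_force: 0.0
```

```bash
python3 - <<'E'
from h import *
go([.4613,-.4294,.10],-8.9)
E
```

```text
shift [-0.2704, 0.0038, 0.0798] turn [0.002, -0.003, 1.002]
```

>>> drive_tool:
  series:
    - [[-0.058,0.001,0.01],[0,0,0.3]]
    - [[-0.116,0.002,0.03],[0,0,0.6]]
    - [[-0.174,0.003,0.05],[0,0,1]]
    - [[-0.23,0.004,0.07],[0,0,1]]
    - [[-0.27,0.004,0.08],[0,0,1]]

```text
time: 2.65
ee_pos: [0.4614, -0.4292, 0.0984]
tcp_rot: [0.759, 0.651, -0.0, -0.001]
wrist_force: [0.6, 0.2, 0.1]
opening: 0.0428
finger_force: 0.0
```

```bash
python3 - <<'E'
from h import *
go([.4613,-.4294,.013],-8.9)
for n in ('side',):
    d=grab(n); cv2.imwrite('pics/s1.png',cv2.resize(d['frame'][180:400,200:480,::-1],None,fx=2.7,fy=2.7))
E
```

```text
shift [-0.0003, 0.0001, 0.0854] turn [-0.017, -0.014, 0.012]
```

View pics/s1.png

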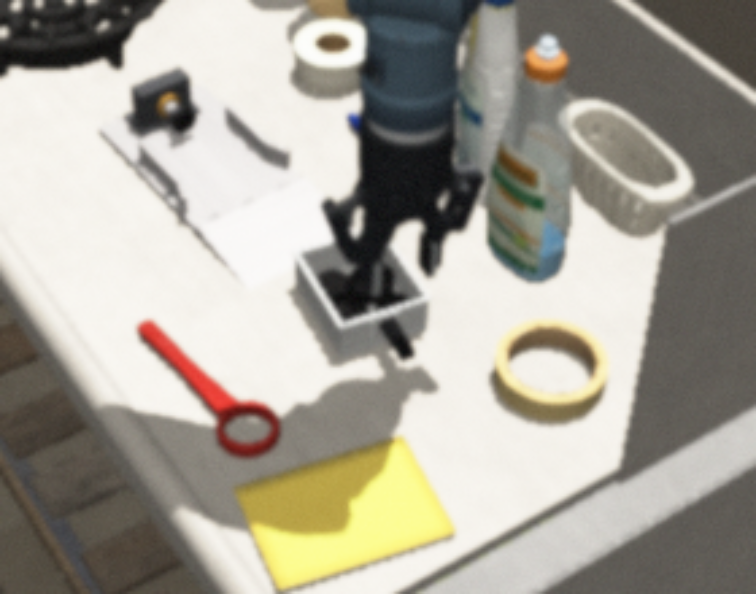

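The gripper is open above the handle: handle around (398,337), fingers at (340,245) and (430,260) in the crop, still about 0.1 m up, and the view ray explains the offset. I descend and grip.

>>> drive_tool:
  series:
    - [[0,0,0.03],[0,0,0]]
    - [[0,0,0.06],[0,0,0]]
    - [[0,0,0.078],[0,0,0]]
    - [[0,0,0.085],[0,0,0]]
    - [[0,0,0.085],[0,0,0]]

```text
time: 3.32
ee_pos: [0.4624, -0.4269, 0.015]
tcp_rot: [0.759, 0.651, 0.0, -0.0]
wrist_force: [-0.3, -1.4, 0.3]
opening: 0.0429
finger_force: 0.0
```

>>> drive_tool:
  series:
    - [[0,0,0],[0,0,0]]
    - [[0,0,0],[0,0,0]]
    - [[0,0,0],[0,0,0]]
    - [[0,0,0],[0,0,0]]
    - [[0,0,0],[0,0,0]]
  fingers: -1
  grip_force: 25

```text
time: 3.95
ee_pos: [0.463, -0.4281, 0.0165]
tcp_rot: [0.759, 0.651, -0.0, 0.001]
wrist_force: [-1.5, 1.0, 5.2]
opening: 0.0136
finger_force: 27.7
```

```bash
python3 - <<'E'
from h import *
go([.4677,-.4184,.0165],2.6)
E
```

```text
shift [0.0103, 0.0031, -0.0] turn [0.014, 0.017, -2.268]
```

>>> drive_tool:
  series:
    - [[0.002,0.001,-0.001],[0,0,-0.5]]
    - [[0.004,0.001,-0.001],[0,0,-1]]
    - [[0.006,0.002,-0.001],[0,0,-1.5]]
    - [[0.008,0.003,-0.001],[0,0,-2]]
    - [[0.01,0.003,-0.001],[0,0,-2.3]]

```text
time: 4.58
ee_pos: [0.468, -0.4186, 0.0165]
tcp_rot: [0.69, 0.724, 0.0, 0.001]
wrist_force: [2.8, -2.2, -1.0]
opening: 0.0134
finger_force: 26.8
```

```bash
python3 - <<'E'
from h import *
d=grab('top'); cv2.imwrite('pics/t2.png',cv2.resize(d['frame'][205:345,225:465,::-1],None,fx=3.3,fy=3.3,interpolation=cv2.INTER_CUBIC))
s=r.state(); print({k:np.round(v,4).tolist() for k,v in s.items() if k in('time','ee_pos','wrist_force','moment','joints')})
W=cloud(d);R=W[225:290,350:400].reshape(-1,3);R=R[(R[:,2]>.033)&(R[:,2]<.047)]
print(len(R),cv2.minAreaRect(R[:,:2].astype(np.float32)*1000))
E
```

```text
{'time': 4.625, 'joints': [-0.8308, 0.6177, -0.1083, 0.8432, 0.0004, 0.6905], 'ee_pos': [0.4678, -0.4182, 0.0165], 'wrist_force': [2.3832, -1.0912, -1.0835], 'moment': [-0.3311, -0.3387, -0.1034]}
308 ((465.48193359375, -344.59613037109375), (87.91787719726562, 102.55640411376953), 2.596997022628784)
```

View pics/t2.png

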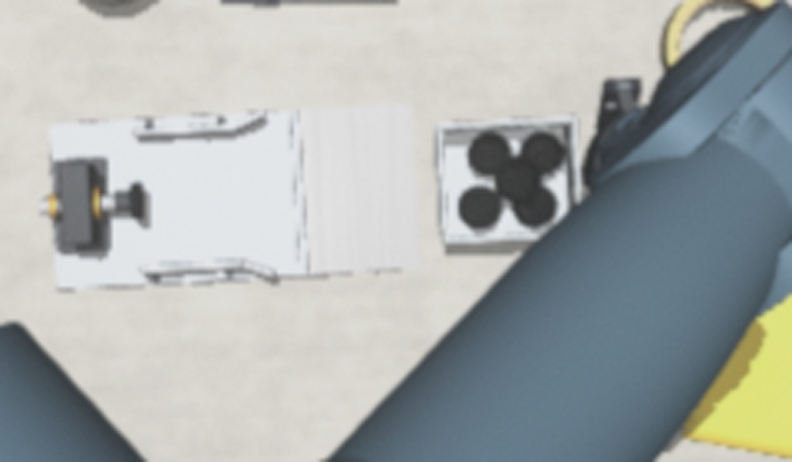

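The pan is now at (465.5,-344.6) mm and square at 92.6°, on the stand's centre line to about 1 mm (crop pan corners (438,122)–(578,240)). I'll plan the path up the ramp with a pitch profile.

```bash
cat > plan.py <<'E'
import numpy as np,sys
from scipy.spatial.transform import Rotation as Ro
t8=np.tan(np.radians(8))
def pose(s):
    if s<=-135: p,z=0,0
    elif s<=-50: h=(s+135)*t8; p,z=h/100,h/2
    elif s<=-35: p=12/(50-s); z=50*p
    elif s<=50.5:
        p=np.interp(s,[-3,10],[t8,-3.5/60]) if s<10 else -3.5/(s+50)
        z=12+s*p
    else: p,z=0,8.5
    return np.array([s,0,z]),Ro.from_rotvec([0,-np.arctan(p),0])
RT=Ro.from_matrix(np.diag([1.,-1,-1])); off=np.array([-73.5,0,15.5])
def tcp(s):
    c,R=pose(s); return c+R.apply(off),R*RT
def rows(s0,ss):
    c0,R0=tcp(s0)
    for s in ss:
        c,R=tcp(s); print(s,(R0.inv().apply(c-c0)/1000).round(4).tolist(),((R0.inv()*R).as_rotvec(degrees=True)/5).round(2).tolist(), 'tcpz',c[2].round(1))
if __name__=='__main__':
    L=[-152,-142,-132,-122,-112,-102,-92,-82,-72,-62,-52,-44,-36,-27,-18,-9,-3,0,3,6,10,18,26,34,42,50]
    for i in range(0,25,5): print('call'); rows(L[i],L[i+1:i+6])
E
python3 plan.py
```

```text
call
-142 [0.01, 0.0, 0.0] [0.0, 0.0, 0.0] tcpz 15.5
-132 [0.0199, 0.0, 0.0001] [0.0, 0.05, 0.0] tcpz 15.4
-122 [0.0297, 0.0, 0.0004] [0.0, 0.21, 0.0] tcpz 15.1
-112 [0.0395, 0.0, 0.0008] [0.0, 0.37, 0.0] tcpz 14.7
-102 [0.0494, 0.0, 0.0011] [0.0, 0.53, 0.0] tcpz 14.4
call
-92 [0.0098, 0.0, 0.0008] [0.0, 0.16, 0.0] tcpz 14.1
-82 [0.0196, 0.0, 0.0016] [0.0, 0.32, 0.0] tcpz 13.7
-72 [0.0295, 0.0, 0.0024] [0.0, 0.48, 0.0] tcpz 13.4
-62 [0.0393, 0.0, 0.0032] [0.0, 0.64, 0.0] tcpz 13.0
-52 [0.0492, 0.0, 0.004] [0.0, 0.8, 0.0] tcpz 12.7
call
-44 [0.0078, 0.0, 0.0012] [0.0, 0.12, 0.0] tcpz 12.5
-36 [0.0157, 0.0, 0.0024] [0.0, 0.26, 0.0] tcpz 12.2
-27 [0.0248, 0.0, 0.0023] [0.0, 0.27, 0.0] tcpz 13.3
-18 [0.0338, 0.0, 0.0021] [0.0, 0.27, 0.0] tcpz 14.6
-9 [0.0429, 0.0, 0.0018] [0.0, 0.27, 0.0] tcpz 15.9
call
-3 [0.0061, 0.0, 0.0] [0.0, 0.0, 0.0] tcpz 16.7
0 [0.0099, 0.0, -0.0033] [0.0, -0.52, 0.0] tcpz 20.5
3 [0.0138, 0.0, -0.0063] [0.0, -1.04, 0.0] tcpz 24.0
6 [0.0178, 0.0, -0.0091] [0.0, -1.57, 0.0] tcpz 27.3
10 [0.0234, 0.0, -0.0122] [0.0, -2.27, 0.0] tcpz 31.2
call
18 [0.0079, 0.0, 0.0004] [0.0, 0.08, 0.0] tcpz 30.3
26 [0.0158, 0.0, 0.0006] [0.0, 0.14, 0.0] tcpz 29.7
34 [0.0238, 0.0, 0.0007] [0.0, 0.19, 0.0] tcpz 29.1
42 [0.0317, 0.0, 0.0006] [0.0, 0.23, 0.0] tcpz 28.7
50 [0.0397, 0.0, 0.0006] [0.0, 0.27, 0.0] tcpz 28.3
```

>>> drive_tool:
  series:
    - [[0.01,0,0],[0,0,0]]
    - [[0.02,0,0],[0,0.05,0]]
    - [[0.03,-0.001,0.0004],[0,0.2,0]]
    - [[0.0395,-0.001,0.0008],[0,0.37,0]]
    - [[0.0495,-0.001,0.001],[0,0.53,0]]

```text
time: 5.25
ee_pos: [0.4635, -0.368, 0.0152]
tcp_rot: [0.69, 0.724, 0.016, -0.017]
wrist_force: [0.4, -3.5, -1.1]
opening: 0.0137
finger_force: 26.8
```

>>> drive_tool:
  series:
    - [[0.01,0,0.001],[0,0.16,0]]
    - [[0.0195,0,0.0016],[0,0.32,0]]
    - [[0.0295,0,0.0024],[0,0.48,0]]
    - [[0.0395,0,0.0032],[0,0.64,0]]
    - [[0.049,0,0.004],[0,0.8,0]]

```text
time: 5.88
ee_pos: [0.4611, -0.3186, 0.0134]
tcp_rot: [0.689, 0.723, 0.04, -0.043]
wrist_force: [0.3, -4.1, -1.6]
opening: 0.0134
finger_force: 26.8
```

>>> drive_tool:
  series:
    - [[0.008,0,0.0012],[0,0.12,0]]
    - [[0.016,0.0005,0.0024],[0,0.26,0]]
    - [[0.025,0.001,0.0023],[0,0.27,0]]
    - [[0.034,0.001,0.002],[0,0.27,0]]
    - [[0.043,0.001,0.0018],[0,0.27,0]]

```text
time: 6.5
ee_pos: [0.4605, -0.2764, 0.017]
tcp_rot: [0.688, 0.722, 0.048, -0.05]
wrist_force: [0.1, -5.2, 0.8]
opening: 0.0131
finger_force: 27.1
```

```bash
python3 - <<'E'
from h import *
d=grab('side'); cv2.imwrite('pics/s3.png',cv2.resize(d['frame'][190:330,220:400,::-1],None,fx=4,fy=4,interpolation=cv2.INTER_CUBIC))
d=grab('top');W=cloud(d);R=W[235:290,320:352].reshape(-1,3);R=R[(R[:,2]>.035)&(R[:,2]<.07)]
print(len(R),cv2.minAreaRect(R[:,:2].astype(np.float32)*1000))
E
```

```text
234 ((459.7256774902344, -235.50100708007812), (66.28194427490234, 88.70267486572266), 89.34699249267578)
```

View pics/s3.png

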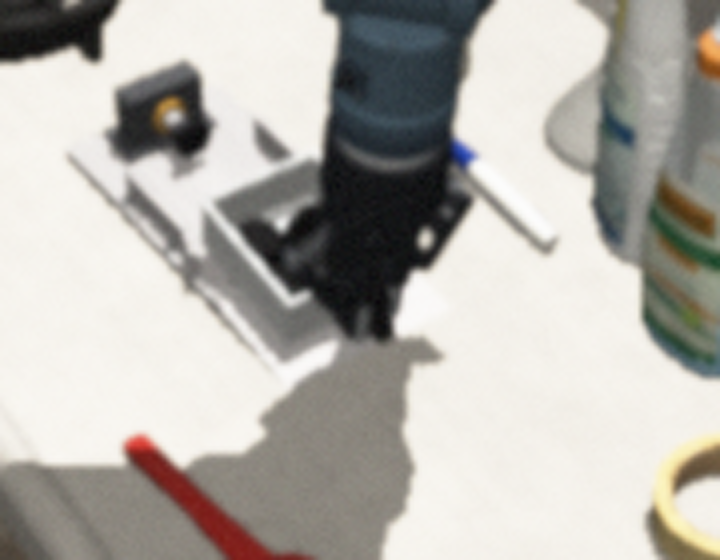

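The pan sits on the ramp, nose past the lip (front corners near (210,210) and (310,165)), still gripped and heading between the rails. Next I tip it over the lip.

>>> drive_tool:
  series:
    - [[0.006,0,0],[0,0,0]]
    - [[0.01,0,-0.0033],[0,-0.5,0]]
    - [[0.014,0,-0.0063],[0,-1,0]]
    - [[0.018,0,-0.009],[0,-1.6,0]]
    - [[0.0235,0,-0.0122],[0,-2.3,0]]

```text
time: 7.22
ee_pos: [0.4593, -0.2553, 0.0325]
tcp_rot: [0.69, 0.723, -0.022, 0.023]
wrist_force: [0.9, -2.7, -0.9]
opening: 0.0133
finger_force: 26.7
```

>>> drive_tool:
  series:
    - [[0.008,0,0.0004],[0,0.08,0]]
    - [[0.016,0,0.0006],[0,0.14,0]]
    - [[0.024,0,0.0007],[0,0.19,0]]
    - [[0.032,0,0.0006],[0,0.23,0]]
    - [[0.037,0,0.0006],[0,0.25,0]]

```text
time: 7.85
ee_pos: [0.4575, -0.2179, 0.0292]
tcp_rot: [0.69, 0.724, -0.013, 0.014]
wrist_force: [-0.0, -3.5, 0.0]
opening: 0.0135
finger_force: 26.8
```

```bash
python3 - <<'E'
from h import *
d=grab('top'); cv2.imwrite('pics/t4.png',cv2.resize(d['frame'][215:315,230:390,::-1],None,fx=5,fy=5,interpolation=cv2.INTER_CUBIC))
s=r.state(); print({k:np.round(v,4).tolist() for k,v in s.items() if k in('time','ee_pos','wrist_force','tcp_rot')})
E
python3 -c "
from plan import *
rows(47.5,[48,50,52,54,56])"
```

```text
{'time': 7.9, 'ee_pos': [0.4571, -0.2169, 0.0289], 'tcp_rot': [0.6897, 0.7239, -0.013, 0.0134], 'wrist_force': [0.5706, -1.9724, -0.7939]}
48 [0.0005, 0.0, 0.0] [0.0, 0.0, 0.0] tcpz 28.4
50 [0.0025, 0.0, 0.0] [0.0, 0.01, 0.0] tcpz 28.3
52 [0.0041, 0.0, 0.0043] [0.0, 0.41, 0.0] tcpz 24.0
54 [0.0061, 0.0, 0.0042] [0.0, 0.41, 0.0] tcpz 24.0
56 [0.0081, 0.0, 0.0041] [0.0, 0.41, 0.0] tcpz 24.0
```

View pics/t4.png

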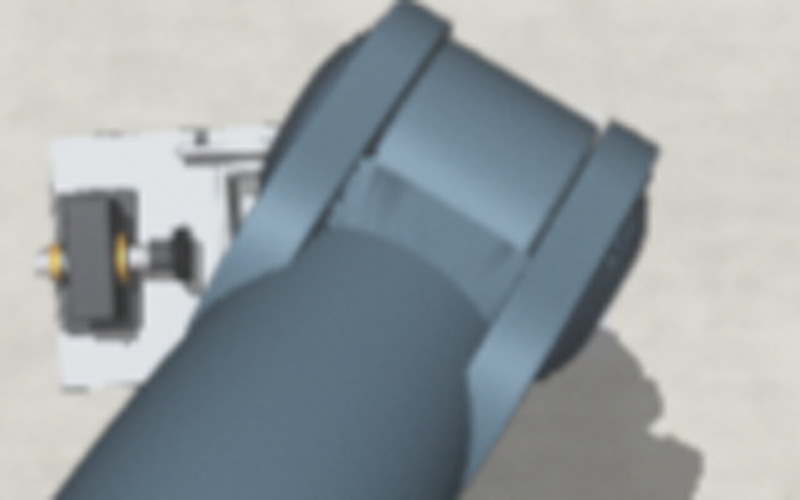

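Pan front edge is at column 228 and the pad face at about 203 in the crop, so the gap is about 13 mm. The pan runs parallel to the upper rail and inside it. I ease the rear down over the lip.

>>> drive_tool:
  series:
    - [[0.002,0,0.001],[0,0.1,0]]
    - [[0.003,0,0.0025],[0,0.25,0]]
    - [[0.004,0,0.004],[0,0.4,0]]
    - [[0.006,0,0.0045],[0,0.4,0]]
    - [[0.007,0,0.0045],[0,0.4,0]]

```text
time: 8.52
ee_pos: [0.4571, -0.2149, 0.0267]
tcp_rot: [0.69, 0.723, -0.004, 0.004]
wrist_force: [-6.8, -8.6, 16.4]
opening: 0.0132
finger_force: 29.0
```

>>> drive_tool:
  series:
    - [[0.0005,0,0],[0,0,0]]
    - [[0.001,0,0],[0,0,0]]
    - [[0.0015,0,0],[0,0,0]]
    - [[0.002,0,0],[0,0,0]]
    - [[0.002,0,0],[0,0,0]]

```text
time: 9.15
ee_pos: [0.458, -0.2136, 0.0268]
tcp_rot: [0.69, 0.723, -0.004, 0.005]
wrist_force: [-5.5, -10.1, 13.0]
opening: 0.0134
finger_force: 28.6
```

>>> drive_tool:
  series:
    - [[0,0,-0.002],[0,-0.1,0]]
    - [[0,0,-0.003],[0,-0.2,0]]
    - [[0,0,-0.003],[0,-0.2,0]]

```text
time: 9.52
ee_pos: [0.4568, -0.2088, 0.0271]
tcp_rot: [0.69, 0.724, -0.007, 0.007]
wrist_force: [0.3, -1.6, -1.4]
opening: 0.0136
finger_force: 26.7
```

```bash
python3 - <<'E'
from h import *
d=grab('side'); cv2.imwrite('pics/s5.png',cv2.resize(d['frame'][195:305,230:380,::-1],None,fx=5,fy=5,interpolation=cv2.INTER_CUBIC))
s=r.state(); print({k:np.round(v,4).tolist() for k,v in s.items() if k in('time','ee_pos','wrist_force','moment','tcp_rot')})
E
```

```text
{'time': 9.575, 'ee_pos': [0.4567, -0.2088, 0.0271], 'tcp_rot': [0.6898, 0.724, -0.0073, 0.0074], 'wrist_force': [0.8199, -1.86, -1.5717], 'moment': [-0.34, -0.1829, -0.0823]}
```

View pics/s5.png

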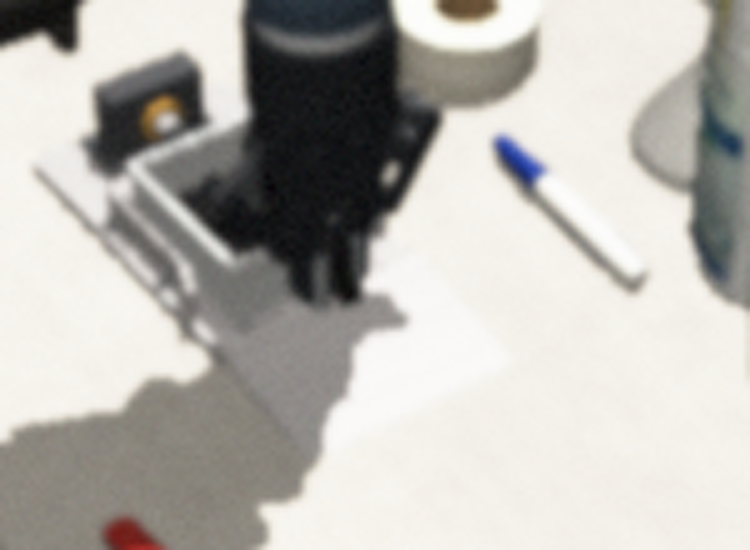

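The pan is between the rails with its rear just about over the lip (rear bottom edge near (235,335)), and the unloaded friction is about 2 N. I advance gently.

>>> drive_tool:
  series:
    - [[0.0005,0,0],[0,0,0]]
    - [[0.001,0,0],[0,0,0]]
    - [[0.0015,0,0.0005],[0,0.05,0]]
    - [[0.002,0,0.001],[0,0.1,0]]
    - [[0.002,0,0.001],[0,0.1,0]]

```text
time: 10.2
ee_pos: [0.4567, -0.2072, 0.0263]
tcp_rot: [0.69, 0.724, -0.004, 0.004]
wrist_force: [0.5, -1.5, -1.8]
opening: 0.0135
finger_force: 26.7
```

>>> drive_tool:
  series:
    - [[0.0005,0,0.0005],[0,0.06,0]]
    - [[0.001,0,0.001],[0,0.12,0]]
    - [[0.0015,0,0.001],[0,0.12,0]]
    - [[0.002,0,0.001],[0,0.12,0]]
    - [[0.002,0,0.001],[0,0.12,0]]

```text
time: 10.82
ee_pos: [0.4567, -0.2052, 0.0253]
tcp_rot: [0.69, 0.724, -0.001, 0.001]
wrist_force: [0.0, -2.1, -2.4]
opening: 0.0137
finger_force: 26.6
```

>>> drive_tool:
  series:
    - [[0.0005,0,0],[0,0,0]]
    - [[0.001,0,0.0003],[0,0,0]]
    - [[0.0015,0,0.0003],[0,0,0]]
    - [[0.002,0,0.0005],[0,0,0]]
    - [[0.002,0,0.0005],[0,0,0]]

```text
time: 11.45
ee_pos: [0.4568, -0.2035, 0.025]
tcp_rot: [0.69, 0.724, -0.001, 0.001]
wrist_force: [-0.3, -3.1, -1.9]
opening: 0.0135
finger_force: 26.7
```

>>> drive_tool:
  series:
    - [[0.0005,0,0],[0,0,0]]
    - [[0.001,0,0],[0,0,0]]
    - [[0.001,0,0],[0,0,0]]

```text
time: 11.82
ee_pos: [0.4568, -0.2024, 0.025]
tcp_rot: [0.69, 0.724, -0.001, 0.001]
wrist_force: [0.2, -2.6, -0.7]
opening: 0.0131
finger_force: 26.8
```

>>> drive_tool:
  series:
    - [[0.0005,0,0],[0,0,0]]
    - [[0.001,0,0],[0,0,0]]
    - [[0.001,0,0],[0,0,0]]

```text
time: 12.2
ee_pos: [0.4567, -0.2014, 0.025]
tcp_rot: [0.69, 0.724, -0.001, 0.001]
wrist_force: [-0.6, -3.6, -0.6]
opening: 0.013
finger_force: 26.9
```

>>> drive_tool:
  series:
    - [[0.0005,0,0],[0,0,0]]
    - [[0.001,0,0],[0,0,0]]
    - [[0.001,0,0],[0,0,0]]

```text
time: 12.58
ee_pos: [0.4567, -0.2004, 0.025]
tcp_rot: [0.69, 0.724, -0.001, 0.001]
wrist_force: [0.1, -3.9, 1.2]
opening: 0.0131
finger_force: 26.9
```

>>> drive_tool:
  series:
    - [[0.0005,0,0],[0,0,0]]
    - [[0.001,0,0],[0,0,0]]
    - [[0.001,0,0],[0,0,0]]

```text
time: 12.95
ee_pos: [0.4566, -0.1994, 0.025]
tcp_rot: [0.69, 0.724, -0.001, 0.001]
wrist_force: [-0.8, -3.3, 0.3]
opening: 0.0133
finger_force: 27.0
```

>>> drive_tool:
  series:
    - [[0.0005,0,0],[0,0,0]]
    - [[0.001,0,0],[0,0,0]]
    - [[0.001,0,0],[0,0,0]]

```text
time: 13.32
ee_pos: [0.4566, -0.1987, 0.025]
tcp_rot: [0.69, 0.724, -0.001, 0.001]
wrist_force: [-0.1, -5.0, 0.8]
opening: 0.0132
finger_force: 27.0
```

>>> drive_tool:
  series:
    - [[0.0005,0,0],[0,0,0]]
    - [[0.001,0,0],[0,0,0]]
    - [[0.001,0,0],[0,0,0]]

```text
time: 13.7
ee_pos: [0.4565, -0.198, 0.025]
tcp_rot: [0.69, 0.724, -0.001, 0.001]
wrist_force: [-0.1, -6.7, 0.4]
opening: 0.0132
finger_force: 26.9
```

```bash
python3 - <<'E'
from h import *
d=grab('top'); cv2.imwrite('pics/t6.png',cv2.resize(d['frame'][225:305,235:345,::-1],None,fx=7,fy=7,interpolation=cv2.INTER_CUBIC))
s=r.state(); print({k:np.round(v,4).tolist() for k,v in s.items() if k in('time','ee_pos','wrist_force','moment','tcp_rot')})
E
```

```text
{'time': 13.75, 'ee_pos': [0.4566, -0.198, 0.025], 'tcp_rot': [0.69, 0.7238, -0.0013, 0.0015], 'wrist_force': [-0.3966, -6.25, -0.0671], 'moment': [-1.1629, -0.0391, -0.0541]}
```

View pics/t6.png

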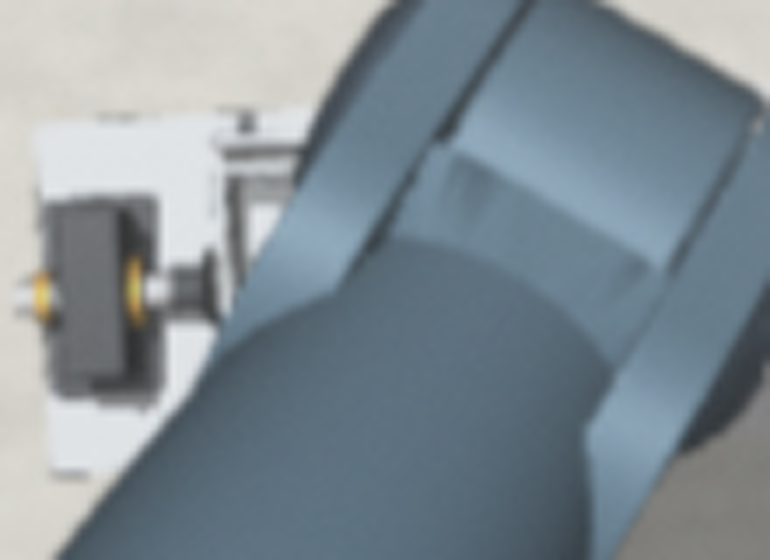

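The pan front (column ~225) now meets the pad, and the force has started to rise: about 3 N of friction plus about 3 N of spring. I press to about 13 N total and hold.

>>> drive_tool:
  series:
    - [[0.0005,0,0],[0,0,0]]
    - [[0.001,0,0],[0,0,0]]
    - [[0.0015,0,0],[0,0,0]]
    - [[0.0015,0,0],[0,0,0]]

```text
time: 14.25
ee_pos: [0.4565, -0.1972, 0.025]
tcp_rot: [0.69, 0.724, -0.002, 0.002]
wrist_force: [0.0, -7.6, -1.3]
opening: 0.0139
finger_force: 26.8
```

>>> drive_tool:
  series:
    - [[0.0005,0,0],[0,0,0]]
    - [[0.001,0,0],[0,0,0]]
    - [[0.001,0,0],[0,0,0]]

```text
time: 14.62
ee_pos: [0.4565, -0.1967, 0.0251]
tcp_rot: [0.69, 0.724, -0.002, 0.002]
wrist_force: [-0.8, -9.3, -2.0]
opening: 0.0137
finger_force: 26.8
```

>>> drive_tool:
  series:
    - [[0.0005,0,0],[0,0,0]]
    - [[0.001,0,0],[0,0,0]]
    - [[0.0015,0,0],[0,0,0]]
    - [[0.002,0,0],[0,0,0]]
    - [[0.002,0,0],[0,0,0]]

```text
time: 15.25
ee_pos: [0.4567, -0.196, 0.0253]
tcp_rot: [0.69, 0.723, -0.003, 0.003]
wrist_force: [-1.2, -12.4, 0.1]
opening: 0.0133
finger_force: 26.8
```

>>> drive_tool:
  series:
    - [[0,0,0],[0,0,0]]
    - [[0,0,0],[0,0,0]]
    - [[0,0,0],[0,0,0]]

```text
time: 15.62
ee_pos: [0.4567, -0.1959, 0.0253]
tcp_rot: [0.69, 0.723, -0.003, 0.003]
wrist_force: [-1.5, -12.6, -1.3]
opening: 0.013
finger_force: 26.8
```

Firmly home for more than 0.3 s at about 9 N on the buffer. I ease off gradually until the hand carries no load, then release.

>>> drive_tool:
  series:
    - [[-0.001,0,0],[0,0,0]]
    - [[-0.002,0,0],[0,0,0]]
    - [[-0.003,0,0],[0,0,0]]
    - [[-0.003,0,0],[0,0,0]]

```text
time: 16.12
ee_pos: [0.4565, -0.197, 0.025]
tcp_rot: [0.69, 0.724, -0.002, 0.002]
wrist_force: [-0.3, -6.7, -0.2]
opening: 0.0132
finger_force: 26.8
```

>>> drive_tool:
  series:
    - [[-0.0005,0,0],[0,0,0]]
    - [[-0.001,0,0],[0,0,0]]
    - [[-0.001,0,0],[0,0,0]]

```text
time: 16.5
ee_pos: [0.4565, -0.1971, 0.0249]
tcp_rot: [0.69, 0.724, -0.001, 0.001]
wrist_force: [-0.1, -5.6, 1.1]
opening: 0.0135
finger_force: 27.0
```

>>> drive_tool:
  series:
    - [[-0.0005,0,0],[0,0,0]]
    - [[-0.001,0,0],[0,0,0]]
    - [[-0.0015,0,0],[0,0,0]]
    - [[-0.0015,0,0],[0,0,0]]

```text
time: 17.0
ee_pos: [0.4564, -0.1974, 0.0249]
tcp_rot: [0.69, 0.724, -0.0, 0.0]
wrist_force: [0.7, 0.7, 6.0]
opening: 0.0133
finger_force: 27.6
```

>>> drive_tool:
  series:
    - [[-0.0005,0,0],[0,0,0]]
    - [[-0.001,0,0],[0,0,0]]
    - [[-0.001,0,0],[0,0,0]]

```text
time: 17.38
ee_pos: [0.4564, -0.1974, 0.0249]
tcp_rot: [0.69, 0.724, 0.001, -0.0]
wrist_force: [0.4, 3.6, 6.8]
opening: 0.013
finger_force: 27.8
```

>>> drive_tool:
  series:
    - [[0.0007,0,-0.0005],[0,0,0]]
    - [[0.0012,0,-0.001],[0,0,0]]
    - [[0.0012,0,-0.001],[0,0,0]]

```text
time: 17.75
ee_pos: [0.4561, -0.1982, 0.0255]
tcp_rot: [0.69, 0.724, -0.001, 0.001]
wrist_force: [1.0, -3.2, -2.9]
opening: 0.0136
finger_force: 26.5
```

>>> drive_tool:
  series:
    - [[0,0,0.0004],[0,0,0]]
    - [[0,0,0.0004],[0,0,0]]

```text
time: 18.0
ee_pos: [0.4562, -0.1983, 0.0253]
tcp_rot: [0.69, 0.724, -0.001, 0.001]
wrist_force: [0.2, -2.7, -1.9]
opening: 0.0131
finger_force: 26.6
```

>>> drive_tool:
  series:
    - [[0,0,0],[0,0,0]]
    - [[0,0,0],[0,0,0]]
    - [[0,0,0],[0,0,0]]
  fingers: -0.2

```text
time: 18.38
ee_pos: [0.4563, -0.1977, 0.0255]
tcp_rot: [0.69, 0.724, -0.001, 0.001]
wrist_force: [0.4, -0.2, -0.8]
opening: 0.0339
finger_force: 0.0
```

```bash
python3 - <<'E'
from h import *
s=r.state(); print({k:np.round(v,4).tolist() for k,v in s.items() if k in('time','ee_pos','wrist_force','opening','tcp_rot')})
go([*s['ee_pos'][:2],.10],2.7)
E
```

```text
{'time': 18.375, 'ee_pos': [0.4563, -0.1977, 0.0255], 'tcp_rot': [0.6898, 0.724, -0.0007, 0.0007], 'wrist_force': [0.4214, -0.2048, -0.7736], 'opening': 0.0339}
shift [-0.0001, -0.0, -0.0745] turn [-0.001, 0.022, 0.014]
```

Released with no load. I raise the arm straight up, then swing it clear of the view.

>>> drive_tool:
  series:
    - [[0,0,-0.02],[0,0,0]]
    - [[0,0,-0.05],[0,0,0]]
    - [[0,0,-0.09],[0,0,0]]
    - [[0,0,-0.13],[0,0,0]]
    - [[0,0,-0.15],[0,0,0]]

```text
time: 19.0
ee_pos: [0.4574, -0.1981, 0.1779]
tcp_rot: [0.69, 0.724, -0.0, 0.002]
wrist_force: [0.4, -1.1, -0.4]
opening: 0.0341
finger_force: 0.0
```

>>> drive_tool:
  series:
    - [[-0.04,0,0],[0,0,0]]
    - [[-0.09,0,0],[0,0,0]]
    - [[-0.14,0,0],[0,0,0]]
    - [[-0.18,0,0],[0,0,0]]
    - [[-0.2,0,0],[0,0,0]]

```text
time: 19.62
ee_pos: [0.4658, -0.3995, 0.1756]
tcp_rot: [0.691, 0.723, -0.001, 0.001]
wrist_force: [-0.4, 0.9, -0.4]
opening: 0.0343
finger_force: 0.0
```

```bash
python3 - <<'E'
from h import *
d=grab('top'); cv2.imwrite('pics/t7.png',cv2.resize(d['frame'][215:315,230:390,::-1],None,fx=5,fy=5,interpolation=cv2.INTER_CUBIC))
E
```

```text
(no output)
```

View pics/t7.png

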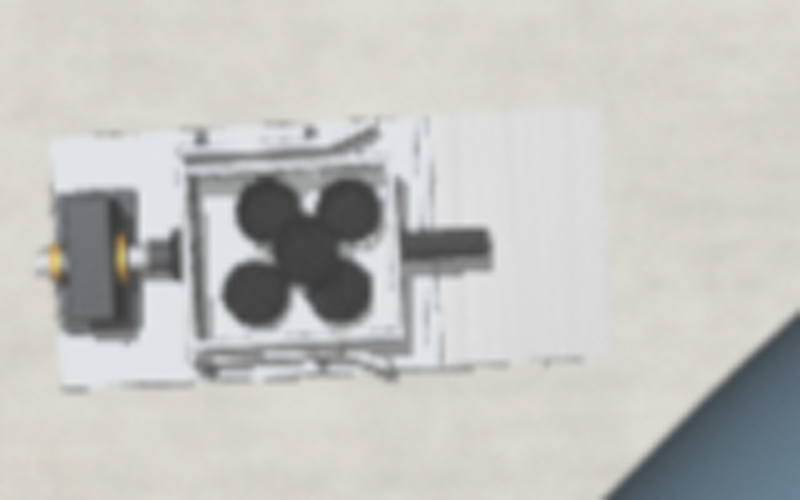

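The pan sits square between the rails (front edge at column 188, against the pad at row 255), with the handle free and the robot clear. I hand the job in.

```bash
python3 -c "
from workcell import r
print(r.close_job())"
```

```text
the job is handed in; nothing more can be done
None
```

The pan was slid up the ramp and over the lip onto the bed, pressed home at an estimated 9 N for over 0.3 s, and released square between the rails against the buffer; the job is handed in, with no verdict returned.

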